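Put away the plaster mixing kit

ROBOT

A 6-joint arm with a two-finger parallel gripper is mounted at the origin on the work surface. World frame = base frame: x ahead of the robot, y to its left, z up, the work surface at z = 0. Lengths are in mm, angles in rad, forces in N, time in s.
With the tool pointing down it reaches from about 275 to 750 mm from the base axis. Payload 10.2 kg.
Tool frame: the origin (TCP) lies at the very end of the fingers, on their centre line; the grasp point (between the pads) lies 19 mm behind it (robot.hold_point_z is the distance from the TCP to the grasp point, in mm); z points along the fingers, x is the direction in which the jaws open and shut, and the axes are right-handed (so a half turn about z gives the same grasp; the last joint's range is limited). The gripper opens to 85 mm and grips with 20 to 120 N. Pads are 22 mm wide; open, the fingers measure 114 mm over their backs; the gripper's body (76 mm by 85 mm) begins 54 mm behind the grasp point. The pads swing forward as they close: fully open they stand 13 mm farther back than shut.
Start: joints at [-1.39, 0.313, 1.498, -0, 1.331, -0.223], TCP at [206.269, -482.788, 231.294] pointing down, gripper open.
Joint ranges: [-2.94, 2.94], [-0.97, 2.17], [0.19, 2.56], [-1.23, 4.37], [0.02, 3.11], [-2.88, 2.88]. Speed limits (rad/s): [2.39, 2.39, 3.01, 3.14, 3.14, 3.14].

INTERFACE

Orientations are given as a unit quaternion [x, y, z, w].
In Python, from workcell import get_state, read_camera, robot, finder gives the robot as it stands. The module is installed in compiled form; this text tells all that it offers.
- The arm moves only by the tool jog_arm, never from a script. Its argument "increments" is one flat list of numbers, 7 for each row, row after row: the shift along the tool's x, y, z in mm, then the turn, a rotation vector about the tool's x, y, z in rad, then the opening, from 0 (shut) to 1 (fully open). In form: [dx, dy, dz, wx, wy, wz, grip, dx, dy, dz, wx, wy, wz, grip, ...]. A call has exactly 8 rows; each row shifts and turns the commanded pose from where the row before left it, along the tool's axes as they then stand; what a row does not reach is not made up. A row lasts 1/8 s, in which the tool goes at most 62.5 mm and 10.7 degrees, less where a joint would pass 70% of its speed; a pose out of reach is approached as far as the arm can. A call is refused whole if a number of a shift passes 62.5 or a number of a turn 0.188, either way. A call with a gripper value outside its range is refused whole. The fingers move at their own pace and stop on an object; "force" is the grip in N (left out, the last holds). Time passes only in rows, so rows that do not move let the fingers close, or fill a call up. It gives the time, the measured TCP pose, the force and the opening at its end, in the units of the state.
- get_state(): the state, without advancing time (a new reading comes with each control period).
- read_camera(name): name is "scene" or "top" or "wrist"; returns a dict with "frame" (420x560x3 uint8, blue, green, red), "z_map" (420x560 float32, mm along the optical axis (not along the pixel's ray), 0 where there is no reading), "vertical_fov" (degrees; the focal length in pixels is half the picture's height over the tangent of half this angle, whatever the lens; pixels are square), "cx", "cy" (the principal point, pixels), "pose" (4x4, takes a point from camera to world coordinates); the wrist camera has in their place "T_tool_cam" (4x4, takes a point from camera to tool coordinates, whose origin is the TCP and whose axes are the tool frame's). Camera axes: x right, y down, z forward; pixel columns grow to the right and rows downward; lengths in mm; the calibration is good to about 2 mm. A picture is of the moment at which its call begins: read the wrist's pose just before it.
- robot.sign_off(): hands the job in, once; it reports no verdict.
Trained networks look in a picture, given as the dict that the camera call returned (one of the last four; its "shot" number tells which), for a name from the list of things; names that differ only in an ending like _2 or _b are one class to them, and where a whole thing is asked for, a point or a joint stands for the part that bears it (a point fixed in the world has none). Each returns a list of dicts, best first, with "score" (0 to 1); they miss things now and then, are a little off and sometimes report something else, mostly with a low value. They report only what shows in the picture. A call takes as long as a camera call. They do not tell look-alikes from the thing itself.
- finder.trace(label, picture): "pixels" (420x560 bool, what is visible of it) and "box" ([left, top, right, bottom] in pixels, round what is visible of it).
- finder.place_of(label, picture): "xy" ([column, row] in pixels: a listed point, or the origin of a listed thing).
The state is a dict: "t": time; "joint_pos": joint angles; "dq": joint speeds; "joint_torque": joint torques, N m; "tcp_pos": TCP position; "orientation": TCP orientation; "ft_force": force on the tool from outside, world axes, zero at the start; "torque": the same for the moment, N m; "finger_gap": finger opening in mm.
Only numpy, scipy, OpenCV 4.12 (cv2) and the standard library are available. Lean on these libraries where they do the work, as an engineer would, in place of code of your own. Each camera call takes 0.05 s, during which the arm holds its last target. There are 200 camera calls.

TASK

Put away the plaster mixing kit: build a nest on the round cork mat, in this order: set the yellow tub in the middle of the mat, then the purple cup inside the tub, then the white beaker inside the cup, each upright and standing fully on the bottom of the one below. Stand the red scraper on its straight edge, upright and centred, all the way down in the slot of the red stand, and the blue scraper likewise in the blue stand; the two scrapers may go at any time. Leave the plaster block and the saw where they lie.

Things in the scene. Friction and masses are not known exactly. Their poses are not given: they have to be found in the camera images.
- tub: Yellow plastic mixing tub, the widest and lowest pot: outside diameter 68 mm at the rim, 62 mm at the foot, 54 mm high, inside diameter 62 mm at the mouth, 56 mm at its floor; about 90 g. 3 mm walls, 4 mm bottom; open top; outside straight over the top 30 mm, then tapering to the foot. Origin: centre of underside, z up. Stands upright at the start.
- cup: Purple plastic cup, the middle pot: outside diameter 52 mm at the rim, 45 mm at the foot, 78 mm high, inside diameter 46 mm at the mouth, 39 mm at its floor; about 70 g. 3 mm walls, 4 mm bottom; open top; outside straight over the top 30 mm, then tapering to the foot. Origin: centre of underside, z up. Stands upright at the start. Nested, its rim is 28 mm above the tub's.
- beaker: White plastic beaker, the narrowest and tallest pot: outside diameter 34 mm at the rim, 30 mm at the foot, 100 mm high; about 50 g. 3 mm walls, 4 mm bottom; open top; outside straight over the top 30 mm, then tapering to the foot. Origin: centre of underside, z up. Stands upright at the start. Nested, its rim is 26 mm above the cup's.
- scraper_red: Red plastic scraper: a flat slab 84 mm long (x), 16 mm thick (y), 60 mm high (z), with a straight lower edge and rounded upper corners (radius 24 mm; top flat over the middle 36 mm). Stands upright on its straight edge on the bench at the start. Origin: centre of the lower edge. About 70 g.
- scraper_blue: Blue plastic scraper, the same size and shape as the red one, with its axes and origin in the same places; it too stands on its straight edge on the bench.
- stand_red: The red-cheeked fixed slotted stand: plywood base 96 x 62 x 8 mm with two painted cheeks, 80 mm long (along x), 12 mm thick, tops rounded and 38 mm above the bench. Between them a slot 26 mm wide, open at both ends, runs along x through the middle; its floor is 8 mm above the bench. Origin: centre of the underside.
- stand_blue: The blue-cheeked fixed slotted stand, the same size and shape as the red-cheeked one, axes and origin in the same places.
- mat: Round cork mat, fixed to the bench: 100 mm in diameter, 4 mm thick. Origin: centre of its underside.
- plaster_block: Sawn off-white plaster block, a bystander at the side of the work: 100 x 120 mm, a step 50 mm and 80 mm high, nearly 1 kg. Origin: centre of its underside. Leave it alone.
- saw: Hand saw lying flat beyond the work, a bystander: black handle 130 mm long (towards its -x) with a yellow collar, steel blade 230 mm long towards its +x, at most 25 mm high. Origin: on the bench, where handle and blade meet. Leave it alone.
Mind the look-alikes: they are no part of the job. Several things have the shape of the beaker; the one meant has the colours described above. Of the things shaped like the mat, the cork one is meant.

How it is judged:
By the outcome, as a careful person would: the job done as asked, in the order asked, and still so for the second after the job is handed in, with the robot touching nothing.
It also fails if it takes over 128 s, if anything falls off the work surface, if the arm or the gripper's body presses on something with over 40 N, if the wrist force passes 120 N, or if a joint passes its speed limit or range.

## Working session

There is one attempt and no reset: what is moved stays moved. The work goes in short steps, Python scripts to look and compute and a tool call to move; the robot and the scene stay as the last step left them, time stands still between calls to the robot, and variables do not carry over. Pictures are saved under pics/ and viewed, about 12 in all and at most 16, crops included, and the job is handed in when it is done.

Besides the shell and the picture viewer there is one more tool, called after "Call:" as name(argument=value, ...), one argument or row to a line, values as JSON. jog_arm: Moves the arm, as the interface text tells. Its arguments: {"type":"object","properties":{"increments":{"type":"array"},"force":{"type":"number"}},"required":["increments"]}

```bash
mkdir -p pics; cat > h.py <<'E'
import numpy as np, cv2
from workcell import get_state, read_camera, robot, finder
from scipy.spatial.transform import Rotation as R
def pts(d,T=None):
    f=210/np.tan(np.radians(d["vertical_fov"])/2)
    z=d["z_map"]; v,u=np.mgrid[0:420,0:560]
    P=np.stack([(u-d["cx"])/f*z,(v-d["cy"])/f*z,z],-1)
    if T is None: T=d["pose"]
    W=P@T[:3,:3].T+T[:3,3]; W[z<=0]=np.nan
    return W
def tool():
    s=get_state(); T=np.eye(4); T[:3,:3]=R.from_quat(s["orientation"]).as_matrix(); T[:3,3]=s["tcp_pos"]; return T
E
python3 - <<'E'
from h import *
for n in("scene","top"):
    d=read_camera(n); cv2.imwrite(f"pics/{n}1.png",d["frame"]); print(n,d["vertical_fov"],d["pose"].round(2).tolist())
    W=pts(d)
    for l in "tub cup beaker scraper_red scraper_blue stand_red stand_blue mat plaster_block saw".split():
        for r in finder.trace(l,d)[:4]:
            m=r["pixels"]; p=W[m]; p=p[~np.isnan(p[:,0])]
            if len(p) : 
                zt=np.percentile(p[:,2],95); q=p[p[:,2]>zt-6]
                print(l,round(r["score"],2),np.array(r["box"]).round(), "med",np.median(p,0).round(),"top",q.mean(0).round(1),"ext",np.ptp(q,axis=0).round(), cv2.mean(d["frame"],m.astype(np.uint8))[:3])
s=get_state();print({k:np.round(v,3).tolist() for k,v in s.items()},robot.hold_point_z)
E
```

```text
scene 44.72488613898825 [[0.59, 0.44, -0.67, 1507.09], [0.8, -0.34, 0.49, -697.49], [-0.02, -0.83, -0.56, 828.74], [0.0, 0.0, 0.0, 1.0]]
tub 0.3 [278. 179. 300. 206.] med [463.  79.  32.] top [459.1  82.5  56.4] ext [32. 63. 10.] (150.00710900473933, 71.64218009478674, 34.03791469194313)
cup 0.65 [257. 216. 278. 256.] med [ 632. -107.   51.] top [ 620.  -101.2   74.2] ext [57. 51. 10.] (149.2398753894081, 44.51401869158878, 103.41744548286604)
beaker 0.84 [331. 152. 340. 182.] med [478. 257.  57.] top [471.1 262.5  95.4] ext [41. 38. 12.] (177.38855421686748, 175.75, 179.9578313253012)
beaker 0.63 [345. 143. 352. 176.] med [446. 330.  58.] top [437.8 336.9  95.2] ext [34. 35. 10.] (123.31833910034602, 97.82006920415225, 176.97231833910035)
beaker 0.63 [ 97. 268. 161. 329.] med [ 642. -484.   50.] top [ 622.9 -478.6   78.2] ext [ 54. 120.  10.] (182.37382160986223, 188.73023930384338, 193.88324873096448)
beaker 0.55 [315. 141. 326. 172.] med [399. 267.  59.] top [390.4 272.7  94.3] ext [44. 36. 10.] (37.021352313167256, 86.7508896797153, 179.60142348754448)
scraper_red 0.7 [321. 203. 
[... 3789 characters left out ...]
aster_block 0.72 [424. 203. 480. 237.] med [ 592. -466.   55.] top [ 616.3 -472.3   81.7] ext [ 48. 120.  13.] (229.41407528641568, 237.39879978177848, 241.1849427168576)
saw 0.56 [177. 139. 298. 164.] med [784. 131.   5.] top [777.9  12.   24.9] ext [ 37. 127.  13.] (159.16216216216216, 170.16216216216216, 169.68272620446533)
{'t': 1.1, 'joint_pos': [-1.39, 0.313, 1.498, 0.0, 1.331, -0.223], 'dq': [0.001, -0.001, 0.0, 0.0, -0.001, -0.001], 'joint_torque': [-0.002, -41.217, -25.99, -0.0, 0.001, -0.0], 'tcp_pos': [206.274, -482.778, 231.282], 'orientation': [0.835, -0.551, 0.0, -0.0], 'ft_force': [-0.791, -0.16, 0.29], 'torque': [-0.007, 0.012, -0.04], 'finger_gap': 85.247} 18.700000000000003
```

```bash
python3 - <<'E'
import cv2
t=cv2.imread("pics/top1.png")[120:320,100:500]; cv2.imwrite("pics/top1c.png",cv2.resize(t,(800,400),interpolation=cv2.INTER_CUBIC))
E
```

```text
(no output)
```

View pics/top1c.png

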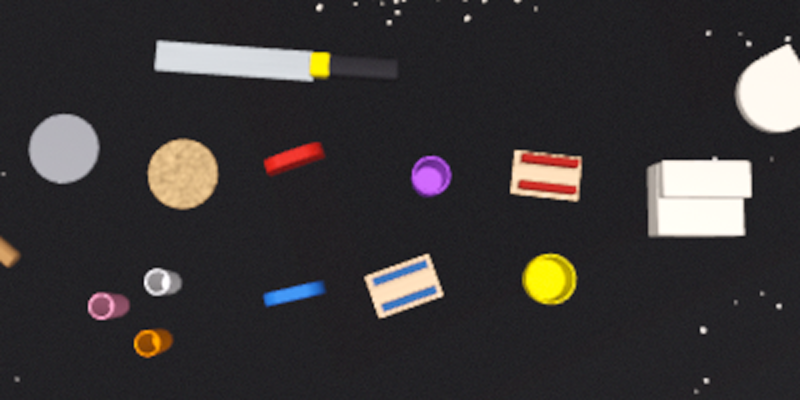

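View pics/scene1.png

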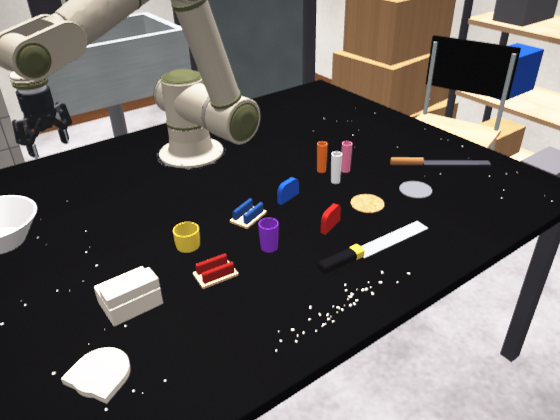

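The top crop (full pixel = 100+u/2, 120+v/2) shows these candidates:

| Target | Candidates (crop pixel) | Choice |
|---|---|---|
| Beaker | white (163,282), pink (105,306), orange (152,343) | white |
| Mat | cork (183,173), grey (64,148) | cork |
| Tub | yellow (550,279) | only one |
| Cup | purple (431,176) | only one |

The scene view agrees. I'll go above the tub first.

Call:
jog_arm(
  increments=[0,0,0,0,0,-0.1458,1,0,0,0,0,0,-0.1458,1,0,0,0,0,0,-0.1458,1,0,0,0,0,0,-0.1458,1,0,0,0,0,0,-0.1458,1,0,0,0,0,0,-0.1458,1,0,0,0,0,0,-0.1458,1,0,0,0,0,0,-0.1458,1],
  force=40,
)

```text
t: 2.1
tcp_pos: [206.3, -482.8, 231.3]
orientation: [1.0, 0.002, 0.0, 0.0]
ft_force: [-0.0, 0.9, 0.2]
finger_gap: 85.5
```

Call:
jog_arm(
  increments=[34,-28,0,0,0,0,1,34,-28,0,0,0,0,1,34,-28,0,0,0,0,1,34,-28,0,0,0,0,1,34,-28,0,0,0,0,1,34,-28,0,0,0,0,1,34,-28,0,0,0,0,1,30,-25,0,0,0,0,1],
)

```text
t: 3.1
tcp_pos: [475.5, -260.8, 231.4]
orientation: [1.0, -0.0, 0.0, 0.0]
ft_force: [0.8, -0.8, 0.4]
finger_gap: 85.2
```

```bash
cat >> h.py <<'E'
def wrist(name=None):
    T=tool(); d=read_camera("wrist")
    if name: cv2.imwrite(f"pics/{name}.png",d["frame"])
    return d,pts(d,T@d["T_tool_cam"]),T
E
python3 - <<'E'
from h import *
d,W,T=wrist("w1"); print(d["T_tool_cam"].round(3).tolist(),d["vertical_fov"]); print(T.round(3).tolist())
for c in [(0,0),(0,559),(419,0),(419,559),(210,280)]: print(c,W[c].round())
E
```

```text
[[1.0, -0.0, -0.001, 0.083], [0.001, 0.956, 0.292, -74.675], [0.001, -0.292, 0.956, -142.252], [0.0, 0.0, 0.0, 1.0]] 60.16068375409483
[[1.0, -0.0, 0.0, 475.512], [-0.0, -1.0, -0.0, -260.798], [0.0, 0.0, -1.0, 231.36], [0.0, 0.0, 0.0, 1.0]]
(0, 0) [ 224. -102.   -0.]
(0, 559) [ 737. -103.    0.]
(419, 0) [ 406. -264.  302.]
(419, 559) [ 536. -251.  314.]
(210, 280) [ 482. -295.   30.]
```

View pics/w1.png

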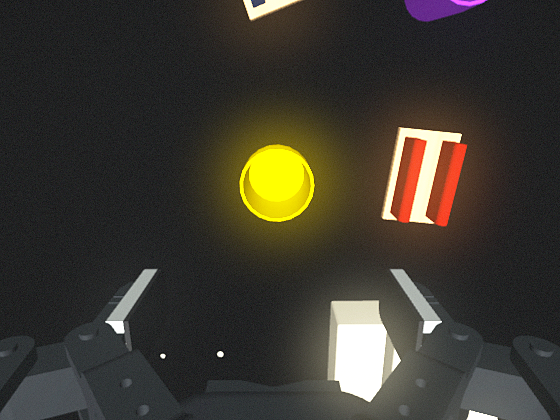

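```bash
cat >> h.py <<'E'
def top_pts(W,near,rad,lo,hi):
    m=(np.hypot(W[...,0]-near[0],W[...,1]-near[1])<rad)&(W[...,2]>lo)&(W[...,2]<hi)
    return W[m]
def circ(W,near,rad,lo,hi,D):
    "ring centre: known outer diameter D; fit by least squares, report median z"
    from scipy.optimize import least_squares
    p=top_pts(W,near,rad,lo,hi)
    r=least_squares(lambda c:np.hypot(p[:,0]-c[0],p[:,1]-c[1])-c[2],[*np.mean(p[:,:2],0),D/2],loss="soft_l1")
    return r.x[:2].round(1),"R",r.x[2].round(1),"z",np.median(p[:,2]).round(1),len(p),"box",((p.max(0)+p.min(0))/2)[:2].round(1),np.ptp(p[:,:2],axis=0).round(1)
def rect(W,near,rad,lo,hi):
    p=top_pts(W,near,rad,lo,hi); (c,s,a)=cv2.minAreaRect(p[:,:2].astype(np.float32))
    if s[0]<s[1]: s=s[::-1]; a-=90
    e=np.cov(p[:,:2].T); w,v=np.linalg.eigh(e); b=np.degrees(np.arctan2(v[1,1],v[0,1]))
    return np.round(c,1),np.round(s,1),"long axis deg",round((a+90)%180-90,1),"pca",round((b+90)%180-90,1),"mean",p.mean(0).round(1),len(p)
E
python3 - <<'E'
from h import *
d,W,T=wrist()
print("tub",circ(W,(477,-262),50,48,60,65))
print("stand",rect(W,(626,-266),75,30,45)); print("base",rect(W,(626,-266),75,4,45))
p=top_pts(W,(550,-262),30,-9,9); print("floor z",p[:,2].mean(),p[:,2].std())
E
```

```text
tub (array([ 478.5, -263.9]), 'R', np.float64(32.0), 'z', np.float64(53.3), 873, 'box', array([ 478.6, -264.5]), array([67.5, 67.6]))
stand (array([ 626.8, -267.2]), array([80.3, 50.4]), 'long axis deg', 84.3, 'pca', np.float64(84.2), 'mean', array([ 625.8, -265.5,   35.8]), 2227)
base (array([ 627., -267.]), array([96.2, 62.5]), 'long axis deg', 84.0, 'pca', np.float64(82.6), 'mean', array([ 624.7, -263.1,   20.6]), 6150)
floor z -0.4849344593955131 0.7536558752495778
```

Call:
jog_arm(
  increments=[3,3.5,28,0,0,0,1,0,0,28,0,0,0,1,0,0,28,0,0,0,1,0,0,28,0,0,0,1,0,0,28,0,0,0,1,0,0,28,0,0,0,1,0,0,28,0,0,0,1,0,0,19,0,0,0,1],
)

```text
t: 4.2
tcp_pos: [476.6, -265.8, 15.1]
orientation: [1.0, -0.001, -0.001, -0.0]
ft_force: [1.3, -0.4, -0.2]
finger_gap: 85.3
```

Call:
jog_arm(
  increments=[0,0,0,0,0,0,0.6,0,0,0,0,0,0,0.6,0,0,0,0,0,0,0.5,0,0,0,0,0,0,0.5,0,0,0,0,0,0,0.5,0,0,0,0,0,0,0.5,0,0,0,0,0,0,0.5,0,0,0,0,0,0,0.5],
  force=40,
)

```text
t: 5.2
tcp_pos: [477.4, -265.4, 16.3]
orientation: [1.0, -0.0, -0.0, -0.0]
ft_force: [-0.8, -0.4, -0.6]
finger_gap: 66.4
```

Call:
jog_arm(
  increments=[0,0,-12,0,0,0,0.5,0,0,-20,0,0,0,0.5,0,0,-25,0,0,0,0.5,0,0,-28,0,0,0,0.5,0,0,-28,0,0,0,0.5,0,0,-28,0,0,0,0.5,0,0,-25,0,0,0,0.5,0,0,-18,0,0,0,0.5],
)

```text
t: 6.2
tcp_pos: [477.5, -265.5, 202.4]
orientation: [1.0, -0.0, 0.001, 0.001]
ft_force: [0.5, -0.8, -0.7]
finger_gap: 66.4
```

Call:
jog_arm(
  increments=[10,-30,0,0,0,0,0.5,16,-50,0,0,0,0,0.5,18,-60,0,0,0,0,0.5,18,-60,0,0,0,0,0.5,18,-60,0,0,0,0,0.5,18,-60,0,0,0,0,0.5,16,-50,0,0,0,0,0.5,10,-30,0,0,0,0,0.5],
)

```text
t: 7.2
tcp_pos: [601.6, 136.5, 201.1]
orientation: [1.0, 0.001, 0.0, -0.0]
ft_force: [-0.6, 0.2, -0.4]
finger_gap: 66.1
```

```bash
python3 - <<'E'
from h import *
d,W,T=wrist("w2"); print(T[:3,3].round(1))
print("mat",circ(W,(623,254),70,1.5,9,100)); print(rect(W,(623,254),70,1.5,9))
print("scr",rect(W,(643,92),60,50,70))
p=top_pts(W,(623,330),20,-9,9); print("floor z",p[:,2].mean())
E
```

```text
[601.6 136.5 201.1]
mat (array([623.2, 250.2]), 'R', np.float64(33.0), 'z', np.float64(3.5), 9852, 'box', array([622.9, 238.6]), array([136.1,  98.3]))
(array([622.9, 238.6]), array([136.1,  98.3]), 'long axis deg', 0.0, 'pca', np.float64(0.0), 'mean', array([623.1, 251.4,   3.5]), 9852)
scr (array([637.7, 125.3]), array([22.2, 10.2]), 'long axis deg', -32.8, 'pca', np.float64(-38.3), 'mean', array([636.4, 125.1,  54.3]), 167)
floor z nan<stdin>:5: RuntimeWarning: Mean of empty slice.
  ret = ret.dtype.type(ret / rcount)
```

View pics/w2.png

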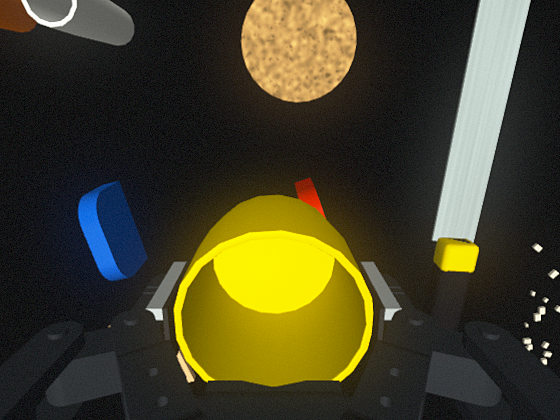

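Call:
jog_arm(
  increments=[4,-12,0,0,0,0,0.5,8,-20,0,0,0,0,0.5,8,-20,0,0,0,0,0.5,2,-8,0,0,0,0,0.5,0,0,0,0,0,0,0.5,0,0,0,0,0,0,0.5,0,0,0,0,0,0,0.5,0,0,0,0,0,0,0.5],
)

```text
t: 8.25
tcp_pos: [623.5, 193.6, 200.4]
orientation: [1.0, -0.001, 0.0, 0.0]
ft_force: [-0.1, 0.3, -1.4]
finger_gap: 66.0
```

```bash
python3 - <<'E'
from h import *
d,W,T=wrist(); print(T[:3,3].round(1))
f=d["frame"].astype(int); cork=(f[...,2]-f[...,0]>40)&(W[...,2]>0)&(W[...,2]<8)&(np.hypot(W[...,0]-623,W[...,1]-252)<60)
p=W[cork][:,:2]; print("mat",cv2.minEnclosingCircle(p.astype(np.float32)),((p.max(0)+p.min(0))/2),np.ptp(p,axis=0))
y=(f[...,1]>90)&(f[...,0]<90)&(W[...,2]>190)
p=W[y]; print(np.percentile(p[:,2],[1,50,99])); zt=np.percentile(p[:,2],98); print("tub rim",circ(W,T[:2,3],45,zt-4,zt+3,65))
for b in range(8):
    a=b*np.pi/4; q=top_pts(W,T[:2,3]+32*np.array([np.cos(a),np.sin(a)]),12,zt-12,zt+6); print(b*45,len(q),np.percentile(q[:,2],90).round(1) if len(q) else None)
E
```

```text
[623.5 193.6 200.4]
mat ((624.2699584960938, 249.93861389160156), 55.33551788330078) [622.52675315 250.83171884] [ 99.54634657 108.2845103 ]
[190.89398131 221.94457372 238.68248054]
tub rim (array([623.5, 195.7]), 'R', np.float64(32.2), 'z', np.float64(237.5), 5829, 'box', array([623.5, 199.1]), array([88.8, 59.6]))
0 1781 243.6
45 944 238.3
90 1472 238.1
135 974 238.2
180 1745 243.4
225 1208 237.7
270 610 231.2
315 1205 237.7
```

```bash
python3 - <<'E'
from h import *
d,W,T=wrist(); f=d["frame"].astype(int)
m=((f[...,2]>90)&(f[...,1]-f[...,0]>25)&(np.abs(W[...,2]-3)<6)).astype(np.uint8)
m=cv2.morphologyEx(m,cv2.MORPH_OPEN,np.ones((5,5)))
n,l,s,c=cv2.connectedComponentsWithStats(m); i=1+s[1:,4].argmax(); print(s[i])
p=W[l==i][:,:2]; print(p.min(0),p.max(0)); k=np.abs(p[:,0]-622.5)<5; print("y",np.percentile(p[k,1],[.5,99.5]))
for y in (230,250,270): k=np.abs(p[:,1]-y)<4; print(y,np.percentile(p[k,0],[1,99]))
E
```

```text
[ 218   51  110  114 9802]
[572.42912452 205.24539224] [672.24367231 305.05482577]
y [206.03846768 304.85190549]
230 [581.85452765 665.38009187]
250 [574.06828399 671.23781459]
270 [576.06862057 669.43136052]
```

Call:
jog_arm(
  increments=[-1,-10,10,0,0,0,0.5,0,-20,25,0,0,0,0.5,0,-20,30,0,0,0,0.5,0,-10,30,0,0,0,0.5,0,0,30,0,0,0,0.5,0,0,28,0,0,0,0.5,0,0,16,0,0,0,0.5,0,0,6,0,0,0,0.5],
)

```text
t: 9.35
tcp_pos: [622.2, 254.2, 24.4]
orientation: [1.0, -0.0, -0.001, 0.0]
ft_force: [-0.0, -0.1, -1.0]
finger_gap: 66.6
```

Call:
jog_arm(
  increments=[0,0,3,0,0,0,0.5,0,0,2,0,0,0,0.5,0,0,0,0,0,0,0.5,0,0,0,0,0,0,0.5,0,0,0,0,0,0,0.5,0,0,0,0,0,0,0.5,0,0,0,0,0,0,0.5,0,0,0,0,0,0,0.5],
)

```text
t: 10.35
tcp_pos: [622.5, 253.9, 20.3]
orientation: [1.0, -0.0, -0.0, 0.0]
ft_force: [-0.4, -0.9, -1.2]
finger_gap: 66.0
```

Call:
jog_arm(
  increments=[0,0,0.7,0,0,0,0.5,0,0,0,0,0,0,0.5,0,0,0,0,0,0,1,0,0,0,0,0,0,1,0,0,0,0,0,0,1,0,0,0,0,0,0,1,0,0,0,0,0,0,1,0,0,-5,0,0,0,1],
)

```text
t: 11.35
tcp_pos: [622.3, 253.9, 24.4]
orientation: [1.0, -0.0, -0.0, 0.0]
ft_force: [0.2, 0.2, 0.5]
finger_gap: 85.5
```

Call:
jog_arm(
  increments=[0,0,-20,0,0,0,1,0,0,-30,0,0,0,1,0,0,-30,0,0,0,1,0,0,-30,0,0,0,1,0,0,-30,0,0,0,1,0,0,-30,0,0,0,1,0,0,-22,0,0,0,1,0,0,-10,0,0,0,1],
)

```text
t: 12.35
tcp_pos: [622.8, 254.0, 229.3]
orientation: [1.0, -0.0, 0.002, -0.0]
ft_force: [-0.3, -0.5, -0.2]
finger_gap: 85.4
```

```bash
python3 - <<'E'
from h import *
d,W,T=wrist(); print(T[:3,3].round(1))
print("tub",circ(W,(622,255),50,52,64,65))
m=(np.hypot(W[...,0]-622,W[...,1]-255)<60)&(abs(W[...,2]-3.5)<3); p=W[m]; print("mat",p.min(0),p.max(0))
E
```

```text
[622.8 254.  229.3]
tub (array([622.6, 255.6]), 'R', np.float64(32.0), 'z', np.float64(57.3), 913, 'box', array([622.4, 255.4]), array([66.9, 67.2]))
mat [5.63344640e+02 1.95217093e+02 5.01302975e-01] [680.57996664 314.80445228   6.49922933]
```

Call:
jog_arm(
  increments=[0,20,0,0,0,0,1,0,45,0,0,0,0,1,-2,55,0,0,0,0,1,-2,55,0,0,0,0,1,-2,55,0,0,0,0,1,-2,55,0,0,0,0,1,0,40,0,0,0,0,1,0,24,0,0,0,0,1],
)

```text
t: 13.4
tcp_pos: [613.4, -97.7, 225.7]
orientation: [1.0, -0.001, -0.001, -0.0]
ft_force: [-0.1, 0.1, 0.3]
finger_gap: 85.2
```

```bash
python3 - <<'E'
from h import *
d,W,T=wrist(); print(T[:3,3].round(1))
print("cup",circ(W,(613,-95),45,71,84,49))
print("bst",rect(W,(466,-64),75,4,45)); print("scrR",rect(W,(643,92),55,50,66))
E
```

```text
[613.4 -97.7 225.7]
cup (array([617.4, -96.7]), 'R', np.float64(24.1), 'z', np.float64(77.2), 815, 'box', array([617.2, -97.1]), array([50.6, 51.2]))
bst (array([467.1, -63.8]), array([96.3, 62.9]), 'long axis deg', -69.5, 'pca', np.float64(-69.8), 'mean', array([469.4, -61.6,  20.9]), 6954)
scrR (array([0., 0.]), array([0., 0.]), 'long axis deg', 0.0, 'pca', np.float64(nan), 'mean', array([nan, nan, nan]), 0)
  avg = a.mean(axis, **keepdims_kw)
  ret = um.true_divide(
h.py:29: RuntimeWarning: Degrees of freedom <= 0 for slice
  e=np.cov(p[:,:2].T); w,v=np.linalg.eigh(e); b=np.degrees(np.arctan2(v[1,1],v[0,1]))
  c *= np.true_divide(1, fact)
  c *= np.true_divide(1, fact)
h.py:30: RuntimeWarning: Mean of empty slice.
  return np.round(c,1),np.round(s,1),"long axis deg",round((a+90)%180-90,1),"pca",round((b+90)%180-90,1),"mean",p.mean(0).round(1),len(p)
```

Call:
jog_arm(
  increments=[4,-1,20,0,0,0,1,0,0,25,0,0,0,1,0,0,28,0,0,0,1,0,0,28,0,0,0,1,0,0,25,0,0,0,1,0,0,24,0,0,0,1,0,0,18,0,0,0,1,0,0,8,0,0,0,1],
)

```text
t: 14.45
tcp_pos: [618.0, -93.7, 49.5]
orientation: [1.0, -0.0, -0.001, -0.0]
ft_force: [0.3, -0.2, 0.8]
finger_gap: 85.5
```

Call:
jog_arm(
  increments=[0,0,0,0,0,0,0.7,0,0,0,0,0,0,0.5,0,0,0,0,0,0,0.4,0,0,0,0,0,0,0.4,0,0,0,0,0,0,0.4,0,0,0,0,0,0,0.4,0,0,0,0,0,0,0.4,0,0,0,0,0,0,0.4],
  force=40,
)

```text
t: 15.45
tcp_pos: [618.8, -94.3, 51.8]
orientation: [1.0, -0.0, 0.001, 0.0]
ft_force: [-2.2, 0.5, 5.8]
finger_gap: 51.7
```

```bash
python3 - <<'E'
from h import *
d,W,T=wrist("w3"); L=pts(d,d["T_tool_cam"]); print(T[:3,3])
m=(abs(L[...,0])>27)&(abs(L[...,0])<60)&(abs(L[...,1])<14)&(L[...,2]<3)
for s in(-1,1):
    q=L[m&(L[...,0]*s>0)]; print(s,len(q),np.percentile(q[:,2],[90,97,99,99.9]).round(1), q[q[:,2].argmax()].round(1))
print("cup",circ(W,(617,-97),35,70,84,49))
E
```

```text
[618.79879399 -94.25991625  51.76140043]
-1 13241 [-43.6 -21.3 -13.2  -8. ] [-28.3 -11.3  -7.3]
1 13494 [-44.  -21.5 -13.2  -8.3] [ 28.  -11.1  -7. ]
cup (array([618.8, -96.2]), 'R', np.float64(24.4), 'z', np.float64(77.0), 6866, 'box', array([616.3, -97.3]), array([65.6, 52.5]))
```

View pics/w3.png

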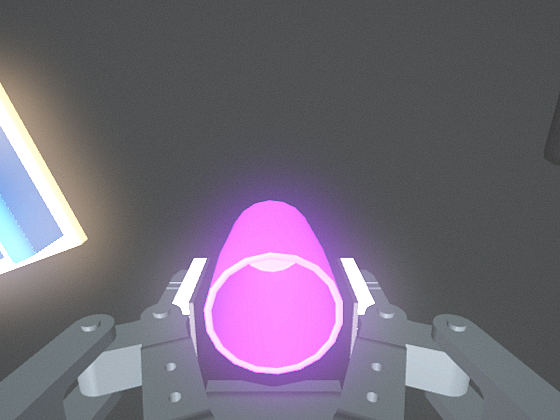

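Call:
jog_arm(
  increments=[0,0,0,0,0,0,0.8,0,0,0,0,0,0,0.8,0,2,2.5,0,0,0,0.8,0,0,2.5,0,0,0,0.8,0,0,0,0,0,0,0.8,0,0,0,0,0,0,0.4,0,0,0,0,0,0,0.4,0,0,0,0,0,0,0.4],
)

```text
t: 16.5
tcp_pos: [618.5, -96.1, 45.9]
orientation: [1.0, -0.0, 0.0, 0.0]
ft_force: [-0.9, 0.2, 2.6]
finger_gap: 51.6
```

Call:
jog_arm(
  increments=[0,0,0,0,0,0,0.4,0,0,0,0,0,0,0.4,0,0,-10,0,0,0,0.4,0,0,-25,0,0,0,0.4,0,0,-30,0,0,0,0.4,0,0,-40,0,0,0,0.4,0,0,-40,0,0,0,0.4,0,0,-25,0,0,0,0.4],
)

```text
t: 17.5
tcp_pos: [618.5, -96.1, 218.1]
orientation: [1.0, -0.0, 0.001, 0.0]
ft_force: [-0.3, 0.1, -2.1]
finger_gap: 51.7
```

Call:
jog_arm(
  increments=[0,-20,0,0,0,0,0.4,1,-45,0,0,0,0,0.4,1,-55,0,0,0,0,0.4,1,-58,0,0,0,0,0.4,1,-58,0,0,0,0,0.4,0,-55,0,0,0,0,0.4,0,-40,0,0,0,0,0.4,0,-20,0,0,0,0,0.4],
)

```text
t: 18.5
tcp_pos: [621.3, 257.7, 214.0]
orientation: [1.0, 0.001, -0.001, 0.0]
ft_force: [0.5, -0.6, 0.5]
finger_gap: 51.2
```

```bash
python3 - <<'E'
from h import *
d,W,T=wrist("w4"); L=pts(d,d["T_tool_cam"]); print(T[:3,3])
f=d["frame"].astype(int)
pu=(f[...,2]-f[...,1]>30)&(f[...,0]-f[...,1]>30); p=W[pu&(W[...,2]>100)]; zt=np.percentile(p[:,2],97); print("rim z",zt, "bottom z", np.percentile(p[:,2],1))
print("cup",circ(np.where(pu[...,None],W,np.nan),T[:2,3],35,zt-3,zt+3,49))
ye=(f[...,1]-f[...,0]>40)&(f[...,2]>f[...,0]+40); print("tub",circ(np.where(ye[...,None],W,np.nan),(622.5,255.5),45,52,62,64))
E
```

```text
[621.27403589 257.67604869 214.01756189]
rim z 246.36980017438967 bottom z 171.47454584731122
cup (array([621.5, 256.9]), 'R', np.float64(24.1), 'z', np.float64(245.6), 3975, 'box', array([621.3, 256.2]), array([51.8, 52.6]))
tub (array([622.6, 255.8]), 'R', np.float64(32.0), 'z', np.float64(57.4), 695, 'box', array([623. , 261.2]), array([66.8, 55.5]))
```

Call:
jog_arm(
  increments=[1,1,12,0,0,0,0.4,0,0,25,0,0,0,0.4,0,0,30,0,0,0,0.4,0,0,25,0,0,0,0.4,0,0,20,0,0,0,0.4,0,0,20,0,0,0,0.4,0,0,15,0,0,0,0.4,0,0,8,0,0,0,0.4],
)

```text
t: 19.55
tcp_pos: [623.4, 252.9, 59.5]
orientation: [1.0, -0.001, -0.001, 0.0]
ft_force: [0.9, 0.2, -0.9]
finger_gap: 51.5
```

Call:
jog_arm(
  increments=[0,0,3,0,0,0,0.4,0,0,0,0,0,0,0.4,0,0,0,0,0,0,0.4,0,0,0,0,0,0,0.4,0,0,0,0,0,0,0.4,0,0,0,0,0,0,0.4,0,0,0,0,0,0,0.4,0,0,0,0,0,0,0.4],
)

```text
t: 20.55
tcp_pos: [623.5, 253.9, 57.6]
orientation: [1.0, -0.0, -0.0, -0.0]
ft_force: [-0.9, -0.1, -1.1]
finger_gap: 51.8
```

Call:
jog_arm(
  increments=[-0.5,-1,1,0,0,0,0.4,-0.5,-1,1,0,0,0,0.4,0,0,1,0,0,0,0.4,0,0,0.5,0,0,0,0.4,0,0,0,0,0,0,0.4,0,0,0,0,0,0,0.4,0,0,0,0,0,0,0.4,0,0,0,0,0,0,0.4],
)

```text
t: 21.55
tcp_pos: [622.5, 256.1, 54.8]
orientation: [1.0, -0.0, 0.0, -0.0]
ft_force: [-3.3, 0.9, 5.1]
finger_gap: 51.7
```

Call:
jog_arm(
  increments=[0,0,0,0,0,0,0.8,0,0,0,0,0,0,0.8,0,0,0,0,0,0,0.8,0,0,0,0,0,0,0.8,0,0,-15,0,0,0,0.8,0,0,-30,0,0,0,0.8,0,0,-45,0,0,0,0.8,0,0,-45,0,0,0,0.8],
)

```text
t: 22.55
tcp_pos: [622.5, 255.9, 191.8]
orientation: [1.0, -0.0, 0.001, -0.0]
ft_force: [-0.1, 0.4, 0.1]
finger_gap: 68.1
```

Call:
jog_arm(
  increments=[0,0,-45,0,0,0,0.8,-10,0,-20,0,0,0,0.8,-30,0,0,0,0,0,0.7,-40,0,0,0,0,0,0.6,-40,0,0,0,0,0,0.6,-30,0,0,0,0,0,0.6,-8,0,0,0,0,0,0.6,0,0,0,0,0,0,0.6],
)

```text
t: 23.55
tcp_pos: [464.5, 256.0, 254.1]
orientation: [1.0, -0.0, 0.0, 0.0]
ft_force: [0.9, -0.0, 0.3]
finger_gap: 51.2
```

```bash
python3 - <<'E'
from h import *
d,W,T=wrist("w5"); print(T[:3,3])
print("beaker",circ(W,(464,260),30,92,107,31))
print("tub",circ(W,(622.5,255.5),45,50,62,64)); print("cup",circ(W,(622.5,255.5),45,75,95,49))
E
```

```text
[464.54549064 256.01451992 254.0703962 ]
beaker (array([466.9, 268.6]), 'R', np.float64(15.1), 'z', np.float64(99.2), 519, 'box', array([467. , 268.1]), array([32.6, 33.6]))
tub (array([617.7, 257.6]), 'R', np.float64(27.7), 'z', np.float64(56.8), 1262, 'box', array([619.9, 255.2]), array([63. , 67.4]))
cup (array([620.5, 255. ]), 'R', np.float64(24.2), 'z', np.float64(84.0), 1182, 'box', array([621.3, 254.6]), array([51.4, 51.7]))
```

View pics/w5.png

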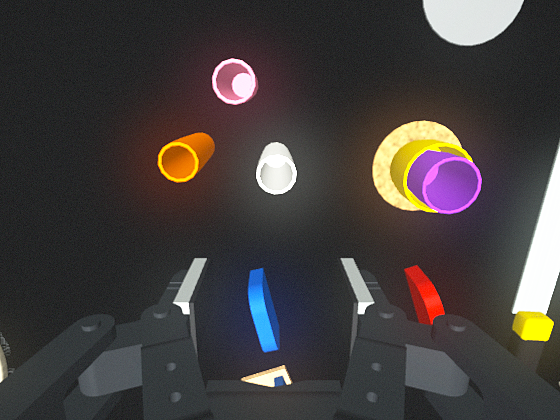

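Call:
jog_arm(
  increments=[2.5,-6,12,0,0,0,0.6,0,-6.5,25,0,0,0,0.6,0,0,30,0,0,0,0.6,0,0,30,0,0,0,0.6,0,0,30,0,0,0,0.6,0,0,26,0,0,0,0.6,0,0,20,0,0,0,0.6,0,0,8,0,0,0,0.6],
)

```text
t: 24.6
tcp_pos: [466.7, 268.4, 71.0]
orientation: [1.0, -0.0, -0.001, 0.0]
ft_force: [-0.0, 0.5, -0.5]
finger_gap: 51.1
```

Call:
jog_arm(
  increments=[0,0,0,0,0,0,0.6,0,0,0,0,0,0,0.6,0,0,0,0,0,0,0.4,0,0,0,0,0,0,0.3,0,0,0,0,0,0,0.2,0,0,0,0,0,0,0.2,0,0,0,0,0,0,0.2,0,0,0,0,0,0,0.2],
  force=40,
)

```text
t: 25.6
tcp_pos: [467.4, 268.7, 73.9]
orientation: [1.0, -0.0, 0.001, -0.0]
ft_force: [-1.4, 0.2, 6.7]
finger_gap: 32.7
```

```bash
python3 - <<'E'
from h import *
d,W,T=wrist(); L=pts(d,d["T_tool_cam"]); print(T[:3,3])
m=(abs(L[...,0])>18)&(abs(L[...,0])<50)&(abs(L[...,1])<14)&(L[...,2]<3)
for s in(-1,1):
    q=L[m&(L[...,0]*s>0)]; print(s,np.percentile(q[:,2],[99,99.9,100]).round(1))
print("beaker",circ(W,(467,268.5),25,95,104,31))
E
```

```text
[467.38602086 268.66627489  73.92827573]
-1 [-10.6  -5.4  -4.1]
1 [-10.6  -5.2  -3.7]
beaker (array([467.3, 269.1]), 'R', np.float64(15.6), 'z', np.float64(99.2), 3406, 'box', array([467. , 268.2]), array([44.4, 34.2]))
```

Call:
jog_arm(
  increments=[0,0,-10,0,0,0,0.2,0,0,-25,0,0,0,0.2,0,0,-35,0,0,0,0.2,0,0,-35,0,0,0,0.2,0,0,-25,0,0,0,0.2,0,0,-16,0,0,0,0.2,0,0,0,0,0,0,0.2,5,0,0,0,0,0,0.2],
)

```text
t: 26.65
tcp_pos: [471.8, 268.4, 218.5]
orientation: [1.0, -0.0, -0.001, 0.0]
ft_force: [0.4, 0.8, -0.4]
finger_gap: 32.7
```

Call:
jog_arm(
  increments=[15,3,0,0,0,0,0.2,30,3,0,0,0,0,0.2,35,3,0,0,0,0,0.2,35,3,0,0,0,0,0.2,20,1,0,0,0,0,0.2,10,0,0,0,0,0,0.2,4,0,0,0,0,0,0.2,0,0,0,0,0,0,0.2],
)

```text
t: 27.65
tcp_pos: [621.2, 255.2, 218.5]
orientation: [1.0, -0.0, -0.0, 0.0]
ft_force: [-0.6, 0.2, -0.8]
finger_gap: 33.0
```

```bash
python3 - <<'E'
from h import *
d,W,T=wrist("w6"); print(T[:3,3])
f=d["frame"].astype(int); p=W[(np.hypot(W[...,0]-T[0,3],W[...,1]-T[1,3])<14)&(W[...,2]>200)]; zt=np.percentile(p[:,2],90); print(zt)
wh=(f.min(-1)>150); print("beaker",circ(np.where(wh[...,None],W,np.nan),T[:2,3],22,zt-5,zt+6,31))
pu=(f[...,2]-f[...,1]>30)&(f[...,0]-f[...,1]>30); print("cup",circ(np.where(pu[...,None],W,np.nan),(621.5,255),35,80,89,49))
E
```

```text
[621.24774556 255.20834582 218.5017034 ]
301.61263508696226
  return _methods._mean(a, axis=axis, dtype=dtype,
  ret = um.true_divide(
Traceback (most recent call last):
  File "h.py", line 24, in circ
    r=least_squares(lambda c:np.hypot(p[:,0]-c[0],p[:,1]-c[1])-c[2],[*np.mean(p[:,:2],0),D/2],loss="soft_l1")
ValueError: Initial guess is outside of provided bounds
```

View pics/w6.png

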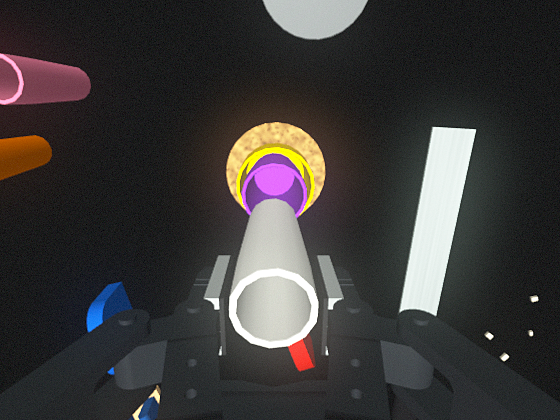

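```bash
python3 - <<'E'
from h import *
d,W,T=wrist(); f=d["frame"].astype(int)
print("beaker",circ(W,T[:2,3],20,241,247,31))
wh=(f.min(-1)>100); q=W[wh&(W[...,2]>120)&(W[...,2]<165)&(abs(W[...,0]-621)<25)]; print("foot",q.min(0),q.max(0))
pu=(f[...,2]-f[...,1]>30)&(f[...,0]-f[...,1]>30); print("cup",circ(np.where(pu[...,None],W,np.nan),(621.5,255),35,81,89,49))
E
```

```text
beaker (array([621. , 255.5]), 'R', np.float64(15.3), 'z', np.float64(244.0), 2629, 'box', array([621. , 254.8]), array([33.2, 34. ]))
foot [606.21376779 259.61426682 144.84731503] [634.45909224 270.12926072 164.96763172]
cup (array([621.6, 255.3]), 'R', np.float64(24.1), 'z', np.float64(85.4), 578, 'box', array([621.3, 258.7]), array([50.7, 44. ]))
```

Call:
jog_arm(
  increments=[0.5,0,10,0,0,0,0.2,0,0,20,0,0,0,0.2,0,0,20,0,0,0,0.2,0,0,20,0,0,0,0.2,0,0,20,0,0,0,0.2,0,0,18,0,0,0,0.2,0,0,12,0,0,0,0.2,0,0,6,0,0,0,0.2],
)

```text
t: 28.75
tcp_pos: [621.4, 255.4, 92.5]
orientation: [1.0, -0.0, -0.0, 0.0]
ft_force: [-0.3, 0.1, -0.1]
finger_gap: 32.4
```

Call:
jog_arm(
  increments=[0,0,2,0,0,0,0.2,0,0,1.5,0,0,0,0.2,0,0,1,0,0,0,0.2,0,0,0.5,0,0,0,0.2,0,0,0,0,0,0,0.2,0,0,0,0,0,0,0.2,0,0,0,0,0,0,0.2,0,0,0,0,0,0,0.2],
)

```text
t: 29.75
tcp_pos: [621.5, 255.4, 88.1]
orientation: [1.0, -0.0, -0.0, -0.0]
ft_force: [0.0, -0.6, -0.2]
finger_gap: 32.5
```

Call:
jog_arm(
  increments=[0,0,1,0,0,0,0.2,0,0,0.8,0,0,0,0.2,0,0,0,0,0,0,0.2,0,0,0,0,0,0,0.2,0,0,0,0,0,0,0.2,0,0,0,0,0,0,0.2,0,0,0,0,0,0,0.2,0,0,0,0,0,0,0.2],
)

```text
t: 30.75
tcp_pos: [621.5, 255.4, 86.3]
orientation: [1.0, -0.0, -0.0, -0.0]
ft_force: [0.5, 0.1, -1.1]
finger_gap: 32.8
```

Call:
jog_arm(
  increments=[0,0,0,0,0,0,0.6,0,0,0,0,0,0,0.6,0,0,0,0,0,0,0.6,0,0,0,0,0,0,0.6,0,0,-15,0,0,0,0.6,0,0,-35,0,0,0,0.6,0,0,-45,0,0,0,0.6,0,0,-45,0,0,0,0.6],
)

```text
t: 31.75
tcp_pos: [621.4, 255.4, 229.1]
orientation: [1.0, -0.0, 0.001, -0.0]
ft_force: [-0.3, 0.1, -0.6]
finger_gap: 51.1
```

Call:
jog_arm(
  increments=[0,12,-10,0,0,0,0.6,4,30,0,0,0,0,0.6,6,45,0,0,0,0,0.6,6,40,0,0,0,0,0.6,4,25,0,0,0,0,0.6,2,12,0,0,0,0,0.6,0,0,0,0,0,0,0.6,0,0,0,0,0,0,0.6],
)

```text
t: 32.75
tcp_pos: [643.3, 92.4, 236.3]
orientation: [1.0, 0.0, -0.0, -0.0]
ft_force: [0.9, 0.8, -0.2]
finger_gap: 50.9
```

```bash
python3 - <<'E'
from h import *
d,W,T=wrist("w7"); print(T[:3,3])
print("scrR top",rect(W,(643,92),60,56,66)); print(rect(W,(643,92),60,20,66))
print("beaker",circ(W,(621.5,255.4),30,105,118,31)); print("cup",circ(W,(621.5,255.4),35,80,89,49))
E
```

```text
[643.25008655  92.41417587 236.25988433]
scrR top (array([643.5,  94. ]), array([64.6, 16.1]), 'long axis deg', -70.3, 'pca', np.float64(-70.2), 'mean', array([643.3,  95. ,  59.1]), 1171)
(array([643.6,  93.7]), array([84.1, 16.1]), 'long axis deg', -70.2, 'pca', np.float64(-69.9), 'mean', array([642.6,  98.9,  55. ]), 1709)
  return _methods._mean(a, axis=axis, dtype=dtype,
  ret = um.true_divide(
Traceback (most recent call last):
  File "h.py", line 24, in circ
    r=least_squares(lambda c:np.hypot(p[:,0]-c[0],p[:,1]-c[1])-c[2],[*np.mean(p[:,:2],0),D/2],loss="soft_l1")
ValueError: Initial guess is outside of provided bounds
```

View pics/w7.png

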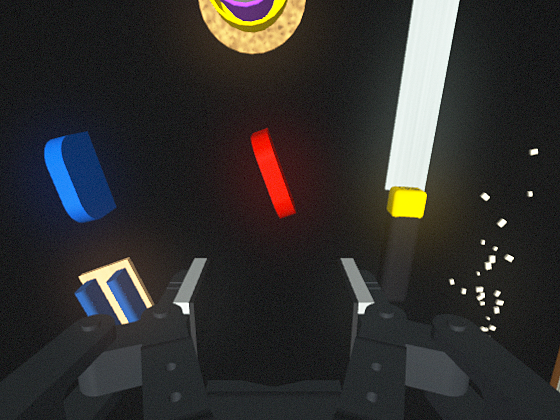

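Call:
jog_arm(
  increments=[0.3,-1.5,15,0,0,0,0.6,0,0,30,0,0,-0.115,0.6,0,0,35,0,0,-0.115,0.6,0,0,35,0,0,-0.1155,0.6,0,0,35,0,0,0,0.6,0,0,27,0,0,0,0.6,0,0,17,0,0,0,0.6,0,0,8,0,0,0,0.6],
)

```text
t: 33.8
tcp_pos: [643.4, 93.2, 33.3]
orientation: [0.985, 0.172, -0.001, -0.0]
ft_force: [0.6, -0.6, -0.6]
finger_gap: 51.2
```

Call:
jog_arm(
  increments=[0,0,0,0,0,0,0.6,0,0,0,0,0,0,0.6,0,0,0,0,0,0,0.3,0,0,0,0,0,0,0.2,0,0,0,0,0,0,0.05,0,0,0,0,0,0,0.05,0,0,0,0,0,0,0.05,0,0,0,0,0,0,0.05],
  force=40,
)

```text
t: 34.8
tcp_pos: [644.0, 92.9, 34.8]
orientation: [0.985, 0.172, 0.0, 0.0]
ft_force: [-0.2, 0.4, 4.7]
finger_gap: 15.2
```

Call:
jog_arm(
  increments=[0,0,-10,0,0,0,0.05,0,0,-25,0,0,0,0.05,0,0,-35,0,0,0,0.05,0,0,-35,0,0,0.1,0.05,0,0,-30,0,0,0.15,0.05,0,0,-20,0,0,0.15,0.05,0,0,-10,0,0,0.0485,0.05,0,0,0,0,0,0,0.05],
)

```text
t: 35.8
tcp_pos: [643.9, 92.9, 200.1]
orientation: [0.999, -0.052, 0.001, -0.0]
ft_force: [-0.2, -0.1, -0.2]
finger_gap: 15.0
```

Call:
jog_arm(
  increments=[1,15,0,0,0,0,0.05,2,40,0,0,0,0,0.05,3,55,0,0,0,0,0.05,3,55,0,0,0,0,0.05,3,55,0,0,0,0,0.05,3,50,0,0,0,0,0.05,2,25,0,0,0,0,0.05,0,5,0,0,0,0,0.05],
)

```text
t: 36.8
tcp_pos: [629.2, -208.5, 198.6]
orientation: [0.999, -0.052, -0.001, -0.0]
ft_force: [-0.0, 0.8, -0.7]
finger_gap: 15.3
```

```bash
python3 - <<'E'
from h import *
d,W,T=wrist("w8"); print(T.round(4))
print("base",rect(W,(626,-266),75,4,45)); print("cheeks",rect(W,(626,-266),75,31,45))
f=d["frame"].astype(int); red=(f[...,2]-f[...,1]>50)&(f[...,2]-f[...,0]>50); z=T[2,3]-34.8
q=np.where(red[...,None],W,np.nan); print("scr",rect(q,T[:2,3],60,z+45,z+66)); print("scr top",rect(q,T[:2,3],60,z+57,z+63))
E
```

```text
[[ 9.945000e-01 -1.048000e-01 -1.000000e-03  6.291692e+02]
 [-1.048000e-01 -9.945000e-01  6.000000e-04 -2.084716e+02]
 [-1.000000e-03 -5.000000e-04 -1.000000e+00  1.985997e+02]
 [ 0.000000e+00  0.000000e+00  0.000000e+00  1.000000e+00]]
base (array([ 628.7, -255.4]), array([73. , 62.2]), 'long axis deg', 84.3, 'pca', np.float64(-4.6), 'mean', array([ 640.1, -245.9,   20.3]), 1208)
cheeks (array([ 629.3, -249.9]), array([49.7, 46. ]), 'long axis deg', -5.2, 'pca', np.float64(-85.4), 'mean', array([ 648.2, -249.2,   36.5]), 499)
scr (array([ 629.8, -204.2]), array([74.2, 38.3]), 'long axis deg', 65.4, 'pca', np.float64(84.1), 'mean', array([ 630.6, -198.5,  221.4]), 8381)
scr top (array([ 628.7, -206.8]), array([61.8, 35.5]), 'long axis deg', 64.7, 'pca', np.float64(83.8), 'mean', array([ 629.8, -204.3,  223.2]), 6040)
```

View pics/w8.png

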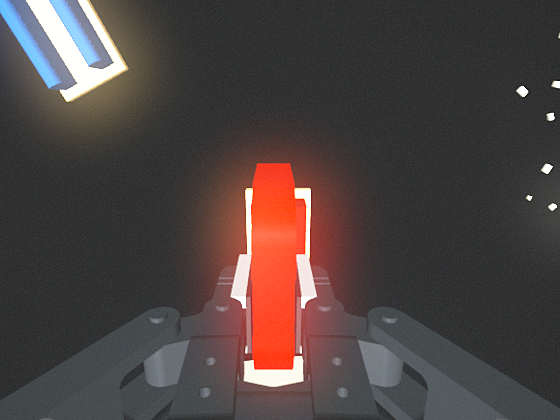

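Call:
jog_arm(
  increments=[0.5,8,0,0,0,0,0.05,1,20,0,0,0,0,0.05,1,20,5,0,0,0,0.05,1,9,25,0,0,0,0.05,0.6,2.5,30,0,0,0,0.05,0,0,30,0,0,0,0.05,0,0,18,0,0,0,0.05,0,0,8,0,0,0,0.05],
)

```text
t: 37.85
tcp_pos: [627.3, -267.2, 82.4]
orientation: [0.999, -0.052, -0.0, -0.0]
ft_force: [0.2, -0.4, -0.4]
finger_gap: 15.3
```

Call:
jog_arm(
  increments=[0,0,0,0,0,0,0.05,0,0,0,0,0,0,0.05,0,0,0,0,0,0,0.05,0,0,0,0,0,0,0.05,0,0,0,0,0,0,0.05,0,0,0,0,0,0,0.05,0,0,0,0,0,0,0.05,0,0,0,0,0,0,0.05],
)

```text
t: 38.85
tcp_pos: [627.5, -266.9, 83.3]
orientation: [0.999, -0.052, -0.0, -0.0]
ft_force: [-0.1, -0.7, -1.1]
finger_gap: 15.3
```

```bash
python3 - <<'E'
from h import *
d,W,T=wrist("w9"); print(T.round(4)[:3]); L=pts(d,d["T_tool_cam"])
f=d["frame"].astype(int); red=(f[...,2]-f[...,1]>50)&(f[...,2]-f[...,0]>50)
# in tool coords (x across, y along): stand vs scraper
h=W[...,2]
for n,lo,hi in(("base",4,12),("cheek",34,42),("scraper",88,112)):
    m=(h>lo)&(h<hi)&(abs(L[...,0])<45)&(abs(L[...,1])<65)
    if n!="base": m&=red
    q=L[m]; 
    if n=="scraper": q=q[abs(q[:,0])<12]
    print(n,len(q),"x",np.percentile(q[:,0],[1,99]).round(1),"y",np.percentile(q[:,1],[.5,99.5]).round(1))
E
```

```text
[[ 9.946000e-01 -1.035000e-01 -1.000000e-04  6.275465e+02]
 [-1.035000e-01 -9.946000e-01  0.000000e+00 -2.668567e+02]
 [-1.000000e-04 -0.000000e+00 -1.000000e+00  8.325530e+01]]
base 2883 x [-30.8  30.8] y [-47.8  31.8]
cheek 3655 x [-24.2  23.9] y [-39.7  17.8]
scraper 8188 x [-8.   7.9] y [-42.2  31.5]
```

View pics/w9.png

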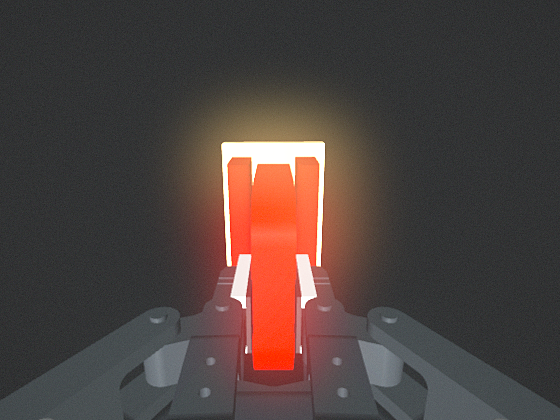

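Call:
jog_arm(
  increments=[0,0.9,4,0,0,0,0.05,0,0,6,0,0,0,0.05,0,0,7,0,0,0,0.05,0,0,7,0,0,0,0.05,0,0,7,0,0,0,0.05,0,0,5,0,0,0,0.05,0,0,2,0,0,0,0.05,0,0,1,0,0,0,0.05],
)

```text
t: 39.9
tcp_pos: [627.5, -267.8, 44.3]
orientation: [0.999, -0.052, 0.0, 0.0]
ft_force: [-0.3, 0.3, -0.7]
finger_gap: 15.0
```

Call:
jog_arm(
  increments=[0,0,0.5,0,0,0,0.05,0,0,0.5,0,0,0,0.05,0,0,0,0,0,0,0.05,0,0,0,0,0,0,0.05,0,0,0,0,0,0,0.05,0,0,0,0,0,0,0.05,0,0,0,0,0,0,0.05,0,0,0,0,0,0,0.05],
)

```text
t: 40.9
tcp_pos: [627.5, -267.7, 43.3]
orientation: [0.999, -0.052, -0.0, -0.0]
ft_force: [-0.3, 0.4, 0.2]
finger_gap: 15.4
```

Call:
jog_arm(
  increments=[0,0,0.6,0,0,0,0.05,0,0,0,0,0,0,0.05,0,0,0,0,0,0,0.05,0,0,0,0,0,0,0.45,0,0,0,0,0,0,0.45,0,0,0,0,0,0,0.45,0,0,-5,0,0,0,0.45,0,0,-15,0,0,0,0.45],
)

```text
t: 41.9
tcp_pos: [627.2, -267.6, 62.9]
orientation: [0.999, -0.052, -0.001, -0.0]
ft_force: [-0.2, 0.1, 0.1]
finger_gap: 38.4
```

Call:
jog_arm(
  increments=[0,0,-30,0,0,0,0.6,0,0,-30,0,0,0,0.6,0,0,-30,0,0,-0.05,0.6,0,0,-30,0,0,-0.0535,0.6,0,0,-25,0,0,0,0.6,0,0,-15,0,0,0,0.6,0,0,-6,0,0,0,0.6,0,0,0,0,0,0,0.6],
)

```text
t: 42.9
tcp_pos: [627.4, -267.7, 228.4]
orientation: [1.0, -0.0, -0.0, -0.0]
ft_force: [0.2, 0.2, 0.9]
finger_gap: 51.4
```

```bash
python3 - <<'E'
from h import *
d,W,T=wrist("w10"); print(T.round(3)[:3])
print("base",rect(W,(627,-267),60,4,45)); print("scr top",rect(W,(627,-267),60,63,75)); print("scr",rect(W,(627,-267),60,45,75))
E
```

```text
[[   1.      -0.      -0.     627.392]
 [  -0.      -1.       0.    -267.678]
 [  -0.      -0.      -1.     228.38 ]]
base (array([ 627.5, -267.1]), array([96.3, 62.1]), 'long axis deg', 84.3, 'pca', np.float64(82.7), 'mean', array([ 627.2, -260.1,   23.1]), 4139)
scr top (array([ 627.5, -266.8]), array([66.3, 16. ]), 'long axis deg', 84.0, 'pca', np.float64(84.2), 'mean', array([ 627.6, -265.1,   67. ]), 1331)
scr (array([ 627.6, -266. ]), array([82., 16.]), 'long axis deg', 84.0, 'pca', np.float64(84.0), 'mean', array([ 628. , -261.5,   65.1]), 1668)
```

Call:
jog_arm(
  increments=[-8,-18,0,0,0,0,0.6,-20,-45,0,0,0,0,0.6,-28,-58,0,0,0,0,0.6,-30,-60,0,0,0,0,0.6,-30,-60,0,0,0,0,0.6,-28,-55,0,0,0,0,0.6,-20,-40,0,0,0,0,0.6,-10,-21,0,0,0,0,0.6],
)

```text
t: 43.95
tcp_pos: [457.0, 81.1, 228.2]
orientation: [1.0, 0.001, -0.001, -0.0]
ft_force: [0.2, 0.1, 0.1]
finger_gap: 50.8
```

```bash
python3 - <<'E'
from h import *
d,W,T=wrist("w11"); print(T.round(3)[:3])
print("scrB top",rect(W,(453,89),60,56,66)); print(rect(W,(453,89),60,20,66))
E
```

```text
[[ 1.00000e+00  2.00000e-03 -1.00000e-03  4.57001e+02]
 [ 2.00000e-03 -1.00000e+00  0.00000e+00  8.11380e+01]
 [-1.00000e-03 -0.00000e+00 -1.00000e+00  2.28198e+02]]
scrB top (array([453.9,  89.1]), array([64.2, 16.1]), 'long axis deg', -76.5, 'pca', np.float64(-76.6), 'mean', array([453.5,  91. ,  59.1]), 1246)
(array([453.7,  90. ]), array([83.2, 16.1]), 'long axis deg', -76.6, 'pca', np.float64(-76.2), 'mean', array([453.1,  94.7,  55.6]), 1760)
```

View pics/w10.png

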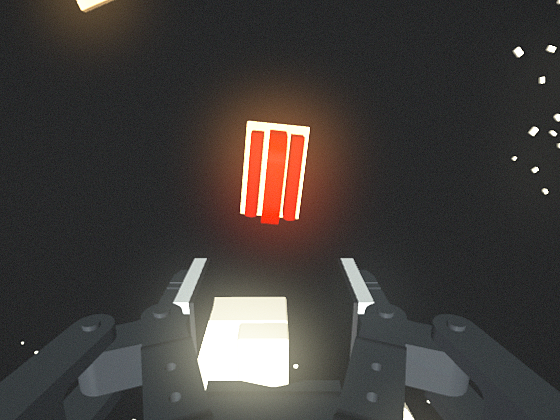

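Call:
jog_arm(
  increments=[0.4,-0.2,15,0,0,0,0.6,0,0,30,0,0,-0.078,0.6,0,0,35,0,0,-0.078,0.6,0,0,35,0,0,-0.078,0.6,0,0,32,0,0,0,0.6,0,0,24,0,0,0,0.6,0,0,16,0,0,0,0.6,0,0,7,0,0,0,0.6],
)

```text
t: 45.0
tcp_pos: [458.1, 78.8, 32.9]
orientation: [0.993, 0.116, -0.001, -0.0]
ft_force: [0.8, -0.3, -0.3]
finger_gap: 51.1
```

Call:
jog_arm(
  increments=[0,0,0,0,0,0,0.6,0,0,0,0,0,0,0.6,0,0,0,0,0,0,0.3,0,0,0,0,0,0,0.2,0,0,0,0,0,0,0.05,0,0,0,0,0,0,0.05,0,0,0,0,0,0,0.05,0,0,0,0,0,0,0.05],
  force=40,
)

```text
t: 46.0
tcp_pos: [459.2, 79.5, 35.1]
orientation: [0.993, 0.117, 0.0, 0.0]
ft_force: [-0.5, -0.1, 5.9]
finger_gap: 15.4
```

Call:
jog_arm(
  increments=[0,0,0,0,0,0,0.5,0,0,0,0,0,0,0.5,0,-4,-1,0,0,0,0.5,0,-5,0,0,0,0,0.5,0,-2,0,0,0,0,0.5,0,0,0,0,0,0,0.5,0,0,0,0,0,0,0.05,0,0,0,0,0,0,0.05],
)

```text
t: 47.0
tcp_pos: [456.4, 90.2, 35.8]
orientation: [0.993, 0.117, 0.0, 0.0]
ft_force: [0.6, 0.2, 0.6]
finger_gap: 15.3
```

Call:
jog_arm(
  increments=[0,0,0,0,0,0,0.05,0,0,0,0,0,0,0.05,0,0,-10,0,0,0,0.05,0,0,-25,0,0,0,0.05,0,0,-35,0,0,0,0.05,0,0,-40,0,0,0,0.05,0,0,-30,0,0,0,0.05,0,0,-15,0,0,0,0.05],
)

```text
t: 48.0
tcp_pos: [456.5, 90.3, 192.8]
orientation: [0.993, 0.117, 0.001, 0.0]
ft_force: [0.3, -0.6, -1.5]
finger_gap: 15.3
```

```bash
python3 - <<'E'
from h import *
d,W,T=wrist("w12"); print(T.round(4)[:3]); L=pts(d,d["T_tool_cam"])
f=d["frame"].astype(int); b=(f[...,0]-f[...,2]>50)
q=L[b&(abs(L[...,0])<12)&(abs(L[...,1])<65)&(L[...,2]>-30)&(L[...,2]<40)]
for z in range(-28,36,6):
    k=q[abs(q[:,2]-z)<3]; print(z,len(k), np.percentile(k[:,1],[1,99]).round(1) if len(k) else"", np.percentile(k[:,0],[1,99]).round(1) if len(k) else"")
E
```

```text
[[ 9.727000e-01  2.319000e-01  2.500000e-03  4.564900e+02]
 [ 2.319000e-01 -9.727000e-01 -1.000000e-04  9.030810e+01]
 [ 2.400000e-03  7.000000e-04 -1.000000e+00  1.928446e+02]]
-28 232 [-21.2  15.7] [-9.1  9.2]
-22 6277 [-32.1  30.4] [-7.7  7.9]
-16 933 [-38.4  33.9] [-8.6  8.6]
-10 489 [-41.1 -11.4] [-8.8  8.9]
-4 255 [-42.  -11.4] [-9.2  8.1]
2 150 [-42.2 -41.5] [-7.6  7.9]
8 112 [-42.2 -41.7] [-7.6  7.9]
14 100 [-42.2 -41.6] [-7.5  7.9]
20 89 [-42.2 -41.7] [-7.5  8. ]
26 90 [-42.1 -41.7] [-7.7  7.8]
32 73 [-42.2 -41.7] [-7.4  8.1]
```

View pics/w12.png

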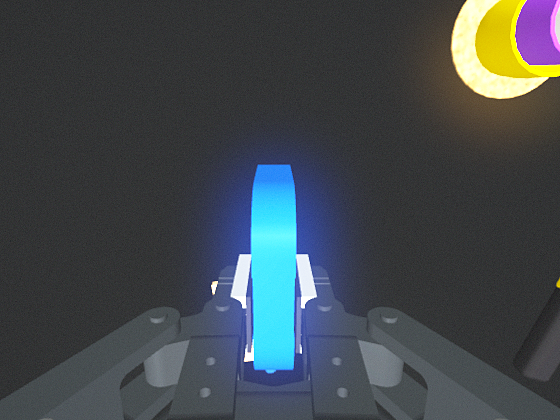

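Call:
jog_arm(
  increments=[0,0,0,0,0,-0.061,0.05,0,0,0,0,0,-0.061,0.05,-5,15,0,0,0,0,0.05,-10,33,0,0,0,0,0.05,-12,40,0,0,0,0,0.05,-10,36,0,0,0,0,0.05,-5,18,0,0,0,0,0.05,-2,6,0,0,0,0,0.05],
)

```text
t: 49.05
tcp_pos: [466.4, -64.6, 190.6]
orientation: [0.984, 0.176, -0.0, -0.0]
ft_force: [-0.5, -0.0, -1.5]
finger_gap: 15.1
```

Call:
jog_arm(
  increments=[0,0,15,0,0,0,0.05,0,0,25,0,0,0,0.05,0,0,30,0,0,0,0.05,0,0,22,0,0,0,0.05,0,0,12,0,0,0,0.05,0,0,4,0,0,0,0.05,0,0,0,0,0,0,0.05,0,0,0,0,0,0,0.05],
)

```text
t: 50.05
tcp_pos: [467.0, -63.9, 83.3]
orientation: [0.984, 0.177, 0.001, 0.0]
ft_force: [-0.1, -0.4, -0.6]
finger_gap: 15.6
```

```bash
python3 - <<'E'
from h import *
d,W,T=wrist("w13"); print(T.round(4)[:3]); L=pts(d,d["T_tool_cam"])
f=d["frame"].astype(int); b=(f[...,0]-f[...,2]>50); h=W[...,2]
for n,lo,hi in(("base",4,12),("cheek",34,42)):
    m=(h>lo)&(h<hi)&(abs(L[...,0])<50)&(abs(L[...,1])<65)
    q=L[m]
    print(n,len(q),"x",np.percentile(q[:,0],[1,99]).round(1),"y",np.percentile(q[:,1],[.5,99.5]).round(1))
    for y in(-43,-36,-30,-22,-14):
        k=q[abs(q[:,1]-y)<3]; print(y,np.percentile(k[:,0],[1,99]).round(1) if len(k)>5 else "")
E
```

```text
[[ 9.373000e-01  3.485000e-01  1.100000e-03  4.669566e+02]
 [ 3.485000e-01 -9.373000e-01 -4.000000e-04 -6.386620e+01]
 [ 9.000000e-04  8.000000e-04 -1.000000e+00  8.332910e+01]]
base 2978 x [-31.3  30.2] y [-48.   31.7]
-43 [-30.7  29.8]
-36 [-31.2  30.2]
-30 [-31.5  30.5]
-22 [-31.2  30.3]
-14 [-31.4  30.5]
cheek 3669 x [-24.6  23.7] y [-40.   17.9]
-43 [-23.2  23. ]
-36 [-24.7  23.9]
-30 [-24.4  23.6]
-22 [-24.7  23.8]
-14 [-24.5  23.5]
```

View pics/w13.png

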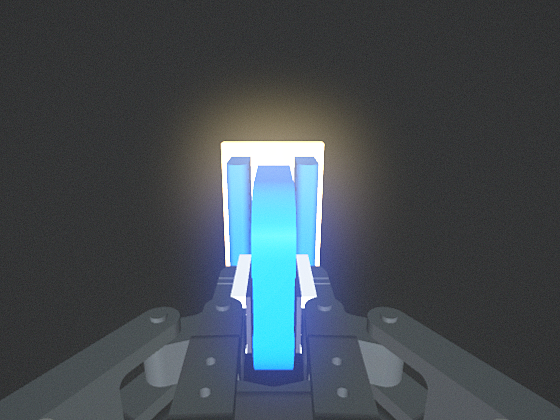

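Call:
jog_arm(
  increments=[-0.4,0,4,0,0,0,0.05,0,0,6,0,0,0,0.05,0,0,7,0,0,0,0.05,0,0,7,0,0,0,0.05,0,0,6,0,0,0,0.05,0,0,5,0,0,0,0.05,0,0,2.5,0,0,0,0.05,0,0,1,0,0,0,0.05],
)

```text
t: 51.1
tcp_pos: [466.3, -64.0, 44.1]
orientation: [0.984, 0.177, 0.0, 0.0]
ft_force: [0.6, 0.2, -0.4]
finger_gap: 15.1
```

Call:
jog_arm(
  increments=[0,0,0.5,0,0,0,0.05,0,0,0.3,0,0,0,0.05,0,0,0,0,0,0,0.05,0,0,0,0,0,0,0.05,0,0,0,0,0,0,0.05,0,0,0,0,0,0,0.05,0,0,0,0,0,0,0.05,0,0,0,0,0,0,0.05],
)

```text
t: 52.1
tcp_pos: [466.4, -64.0, 43.8]
orientation: [0.984, 0.177, 0.0, 0.0]
ft_force: [-1.6, 1.0, 5.4]
finger_gap: 15.0
```

Call:
jog_arm(
  increments=[0,0,0,0,0,0,0.45,0,0,0,0,0,0,0.45,0,0,0,0,0,0,0.45,0,0,0,0,0,0,0.45,0,0,-8,0,0,0,0.45,0,0,-25,0,0,0,0.45,0,0,-40,0,0,0,0.45,0,0,-40,0,0,0,0.45],
)

```text
t: 53.1
tcp_pos: [466.1, -63.9, 158.1]
orientation: [0.984, 0.177, 0.0, 0.0]
ft_force: [-0.1, 0.6, -0.1]
finger_gap: 38.6
```

Call:
jog_arm(
  increments=[0,0,-40,0,0,0,0.6,0,0,-30,0,0,0.12,0.6,0,0,-10,0,0,0.12,0.6,0,0,0,0,0,0.116,0.6,0,0,0,0,0,0,0.6,0,0,0,0,0,0,0.6,0,0,0,0,0,0,0.6,0,0,0,0,0,0,0.6],
)

```text
t: 54.1
tcp_pos: [466.2, -64.0, 236.4]
orientation: [1.0, 0.0, -0.0, -0.0]
ft_force: [-0.1, 0.5, -0.0]
finger_gap: 51.0
```

```bash
python3 - <<'E'
from h import *
d,W,T=wrist("w14"); print(T.round(3)[:3])
c=(467,-64)
print("base",rect(W,c,60,4,45)); print("scr top",rect(W,c,60,63,75)); print("scr",rect(W,c,60,45,75))
E
```

```text
[[ 1.00000e+00  1.00000e-03 -0.00000e+00  4.66214e+02]
 [ 1.00000e-03 -1.00000e+00  0.00000e+00 -6.39580e+01]
 [-0.00000e+00 -0.00000e+00 -1.00000e+00  2.36365e+02]]
base (array([466.6, -64.2]), array([96.3, 62. ]), 'long axis deg', -69.7, 'pca', np.float64(-64.7), 'mean', array([467.3, -56.5,  24.4]), 3858)
scr top (array([466.3, -63.1]), array([66.3, 16.2]), 'long axis deg', -69.6, 'pca', np.float64(-69.5), 'mean', array([466.2, -62.4,  66.9]), 1284)
scr (array([466.3, -63.1]), array([81.9, 16.2]), 'long axis deg', -69.7, 'pca', np.float64(-69.4), 'mean', array([465.4, -59.2,  64.5]), 1696)
```

Call:
jog_arm(
  increments=[10,-20,-10,0,0,0,0.6,20,-40,-15,0,0,0,0.6,25,-40,-15,0,0,0,0.6,25,-40,-15,0,0,0,0.6,25,-40,-10,0,0,0,0.6,25,-40,0,0,0,0,0.6,20,-20,0,0,0,0,0.6,5,-10,0,0,0,0,0.6],
)

```text
t: 55.15
tcp_pos: [621.7, 186.9, 300.4]
orientation: [1.0, 0.001, -0.001, 0.0]
ft_force: [-0.5, 0.5, 0.7]
finger_gap: 51.5
```

```bash
python3 - <<'E'
from h import *
d,W,T=wrist("w15"); print(T.round(3)[:3])
c=(621.8,255.4)
for n,r,lo,hi,D in(("beaker",30,106,118,31),("cup",35,80,90,49),("tub",45,52,62,65)):
    try: print(n,circ(W,c,r,lo,hi,D))
    except Exception as e: print(n,"none")
E
```

```text
[[ 1.00000e+00  1.00000e-03 -1.00000e-03  6.21674e+02]
 [ 1.00000e-03 -1.00000e+00 -0.00000e+00  1.86918e+02]
 [-1.00000e-03  0.00000e+00 -1.00000e+00  3.00438e+02]]
beaker (array([621. , 254.6]), 'R', np.float64(15.2), 'z', np.float64(111.4), 401, 'box', array([621.3, 254.3]), array([32.6, 33.2]))
cup (array([621.8, 254.7]), 'R', np.float64(23.9), 'z', np.float64(85.3), 608, 'box', array([621.4, 254.8]), array([50.5, 51.2]))
tub (array([622.7, 255.3]), 'R', np.float64(31.5), 'z', np.float64(57.2), 840, 'box', array([622.4, 255. ]), array([66.6, 67. ]))
```

View pics/w15.png

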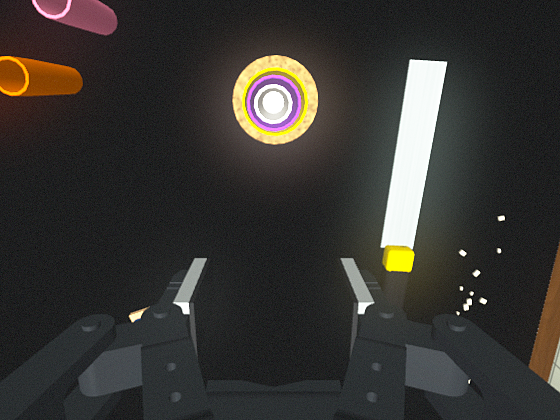

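```bash
python3 -c "
from workcell import robot; print(robot.sign_off())"
```

```text
the job is handed in; nothing more can be done
None
```

The job is done and handed in at about 55 s of the 128 s allowed. The nest was built on the cork mat in the order tub, cup, white beaker, and both scrapers are in their matching stands.

- **Nest:** the last wrist measurements put the tub, cup and beaker rims at 57.2, 85.3 and 111.4 mm, against 58, 86 and 112 mm expected. The readings run about 0.7 mm low throughout, so each pot is fully down. The three centres agree within about 2 mm of each other and are about 1 mm from the mat centre.
- **Scrapers:** both tops measure about 67 mm (68 mm expected, with the same low bias). They line up with their slots to within 0.5° and are centred to within about 1 mm.
- **Regrips and a nudge:** the first grips on the cup and the blue scraper were poor, so I redid both. The blue scraper's first grip was off because a move fell short at the speed limit; closing there shifted it about 3 mm on the bench before the regrip.
- **Camera disagreement:** the scene and top cameras differed by 5–8 mm, so I relied on the wrist camera for all final positions.
- **Bystanders:** I never touched the plaster block, the saw or the look-alikes. I did not measure them again at the end.

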